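# Open the dust gate behind the panel with the pull hook

## Task

Take the bent pull hook from the tool rack and, reaching over the standing wooden panel, hook it under the lip of the dust-duct gate behind; draw the gate's blade up gently until it clicks past its spring catch and stays open by itself. Touch the gate with the hook only, never pulling hard, do not knock the panel or disturb the other things on the bench, and hang the hook back in the free slot of the rack, upright and let go.

Things in the scene. Friction and masses are not known exactly. Their poses are not given: they have to be found in the camera images.
- hook: Pull hook hanging in a slot of the rack: upright square wooden handle 24 x 24 x 70 mm with a steel band at its foot; below it an 8 mm round steel rod runs 115 mm straight down, then bends at a right angle into a level toe reaching 34 mm from the rod's centre line. Origin: rod's centre line at the handle's underside; x along the toe, z up; toe centre line at z -115 mm. 70 to 130 g.
- grip (a point): Where to grip the hook: on the centre line of its wooden handle, 30 mm below its top, 40 mm above the handle's underside (the origin of the hook). The neighbouring tools stand 78 mm away, centre to centre, in the rack.
- toe (a point): Point on the upper side of the hook's toe, 18 mm out from the rod's centre line, 111 mm below the underside of the handle.
- rack: Fixed wooden rack: shelf 250 mm long (y), 60 mm deep (x), 12 mm thick, top 140 mm above the bench, on two end boards, open beneath but for a rear rail 10 mm high. Three slots 14 mm wide at y -78, 0, +78 mm run from the front edge (x -30 mm) to x +8 mm; one holds the hook, two hold gouges. Origin: centre of its underside.
- shelf (a point): Centre of the top face of the rack's shelf. A tool hangs with its rod through a slot and the underside of its handle on this face; the hook's rod stands at about x 0 in the slot, toe towards the rack's +x. Lift it a few mm and draw it out to -x; bring it back the same way.
- gate: Fixed dust-duct gate: two aluminium flange plates 80 mm wide (x), together 22 mm thick (y), top 80 mm above the bench, in a grey hose 62 mm across that runs along y at 42 mm height. A blade slides straight up between the plates. Origin: on the bench under the blade's middle; x points away from the panel, z up. On the +x edge sits a small spring catch, set at a height that varies.
- blade: The gate's steel blade; origin at bench height when fully down, starts 0 to 8 mm up. The spring catch holds it at 26 to 60 mm above fully down: feel for it. Raising takes about 2 N; at the catch the pull climbs to 8 to 11 N, eases over 3 mm, then the blade snaps 3 mm up ahead of the hook and stays. A hard stop lies right there: 15 N means at the stop, over 25 N breaks it. Uncaught, it drops shut.
- lip (a point): Middle of the underside of the blade's folded lip, a level plate 50 (x) x 34 (y) x 4 mm, 105 mm above the bench when fully down, 25 mm above the flange plates. In the gate's frame it spans x -25 to +25 and y -1.5 to +32.5 mm; the 3 mm blade hangs below it at y 0. The toe goes under it from the panel's side (-x), at about y +17 mm.
- panel: Fixed carved wooden panel on edge between robot and gate, 24 mm thick (x), 260 mm wide (y), 160 mm high, with a cleat 34 mm wide and 35 mm high at either end. Origin: centre of its underside; its carved face (-x) is towards the robot. About 62 mm between its back face and the near edge of the lip: too tight for a hand.
- gouge_wide: Bystander: wood gouge with a straight 12 mm wide blade and a round handle 62 mm high, hanging in the rack. Origin at the underside of its handle.
- gouge_narrow: Bystander: the same with a 7 mm wide blade, hanging in the rack.
- mallet: Bystander: round wooden carver's mallet standing on its head, 84 mm across, 210 mm high. Origin: centre of its underside.
- oil_bottle: Bystander: amber oil bottle, 56 mm across, 120 mm high. Origin: centre of its underside.
- whetstone: Bystander: grey sharpening stone in a wooden holder, 75 x 190 mm, 38 mm high. Origin: centre of its underside.
- offcut: Bystander: offcut of wood, 60 x 90 x 35 mm. Origin: centre of its underside.
- wax_tin: Bystander: round metal tin, 76 mm across, 45 mm high. Origin: centre of its underside.
There are look-alikes about, which are no part of the job. What is shaped like the hook but pink or purple is not meant.

How it is judged:
By the outcome, as a careful person would: the job done as asked, in the order asked, and still so for the second after the job is handed in, with the robot touching nothing.
It also fails if it takes over 64 s, if anything falls off the work surface, if the arm or the gripper's body presses on something with over 40 N, if the wrist force passes 120 N, or if a joint passes its speed limit or range.

## Robot

A 6-joint arm with a two-finger parallel gripper is mounted at the origin on the work surface. World frame = base frame: x ahead of the robot, y to its left, z up, the work surface at z = 0. Lengths are in m, angles in rad, forces in N, time in s.
With the tool pointing down it reaches from about 0.225 to 0.725 m from the base axis. Payload 3.1 kg.
Tool frame: the origin (TCP) lies midway between the tips of the shut fingers; the grasp point (between the pads) lies manip.tcp_to_grasp behind it (manip.tcp_to_grasp is the distance from the TCP to the grasp point, in m); z points along the fingers, y is the line along which they close (so a half turn about z gives the same grasp; the last joint's range is limited). The gripper opens to 85 mm and grips with 20 to 120 N. Pads are 22 mm wide; open, the fingers measure 114 mm over their backs; the gripper's body (76 mm by 85 mm) begins 54 mm behind the grasp point. The pads swing forward as they close: fully open they stand 13 mm farther back than shut.
Start: joints at [-1.366, 0.048, 0.099, 1.622, 0, 1.443], TCP at [0.171, -0.496, 0.196] pointing down, gripper open.
Joint ranges: [-2.91, 2.91], [-0.99, 1.94], [-1.21, 1.42], [-2.12, 2.29], [-1.49, 1.47], [-3.14, 3.14]. Speed limits (rad/s): [2.79, 2.79, 3.14, 3.14, 3.14, 3.14].

## Interface

Orientations are given as a unit quaternion [w, x, y, z].
In Python, from plant import sensors, vision, job, manip gives the robot as it stands.
- The arm moves only by the tool move_arm, never from a script. Its argument "steps" is a list of rows, each an object of numbers: "x", "y", "z": the shift along the world's x, y, z in m; "rx", "ry", "rz": the turn, a rotation vector about the world's x, y, z in degrees; "claw": the closure in counts, from 0 (fully open) to 255 (shut). In form: [{"x": .., "y": .., "z": .., "rx": .., "ry": .., "rz": .., "claw": ..}, ...]. A call has 1 to 20 rows; each row is the pose to reach, as a shift and turn from the pose commanded when the call began; what a row does not reach only later rows make up. A row lasts 1/8 s, in which the tool goes at most 62.5 mm and 10.7 degrees, less where a joint would pass 70% of its speed; a pose out of reach is approached as far as the arm can. A call with a gripper value outside its range is refused whole. The fingers move at their own pace and stop on an object; "force" is the grip in N (left out, the last holds). Time passes only in rows, so rows that repeat a pose let the fingers close. It gives the time, the measured TCP pose, the force, the opening and the grip force at its end, in the units of the state.
- sensors.observe(): the state, without advancing time (a new reading comes with each control period).
- vision.snapshot(name): name is "scene" or "top" or "wrist"; returns a dict with "color" (420x560x3 uint8, blue, green, red), "mtx" (3x3 intrinsics, pixels), "T" (4x4, takes a point from camera to world coordinates). Camera axes: x right, y down, z forward; pixel columns grow to the right and rows downward; lengths in m; the calibration is good to about 2 mm. A picture is of the moment at which its call begins. There is no depth.
- job.sign_off(): hands the job in; it is judged then, once.
The state is a dict: "time_s": time; "q": joint angles; "dq": joint speeds; "joint_efforts": joint torques, N m; "tcp_pos": TCP position; "orientation": TCP orientation; "force": force on the tool from outside, world axes, zero at the start; "ft_torque": the same for the moment, N m; "gripper_width": opening from 0.0 (shut) to 1.0 (fully open); "grip_force": force on a finger pad.
Only numpy, scipy, OpenCV 4.12 (cv2) and the standard library are available. Lean on these libraries where they do the work, as an engineer would, in place of code of your own. Each camera call takes 0.05 s, during which the arm holds its last target. There are 200 camera calls.

## Working session

There is one attempt and no reset: what is moved stays moved. The work goes in short steps, Python scripts to look and compute and a tool call to move; the robot and the scene stay as the last step left them, time stands still between calls to the robot, and variables do not carry over. Pictures are saved under pics/ and viewed, at most 10 in all, crops included, and the job is handed in when it is done.

Besides the shell and the picture viewer there is one more tool, called after "Request:" by a JSON object that holds its "fn" and its "kwargs". move_arm: Moves the arm, as the interface text tells. Its arguments: {"type":"object","properties":{"steps":{"type":"array"},"force":{"type":"number"}},"required":["steps"]}

```bash
mkdir -p pics; ls
python3 - <<'E'
from plant import sensors, vision, job, manip
import cv2,numpy as np
print(sensors.observe()); print(manip.tcp_to_grasp)
for n in("scene","top"):
    s=vision.snapshot(n); cv2.imwrite(f"pics/{n}0.png",s["color"]); print(n,s["mtx"].round(1).tolist(),s["T"].round(4).tolist())
    np.savez(f"pics/{n}0.npz",**s)
s=vision.snapshot("wrist"); cv2.imwrite("pics/wrist0.png",s["color"]);np.savez("pics/wrist0.npz",**s);print(s["T"].round(4).tolist())
E
```

```text
pics
{'time_s': 0.0, 'q': array([-1.36581510e+00,  4.87393007e-02,  9.75690972e-02,  1.62200086e+00,
       -5.54360682e-05,  1.44302084e+00]), 'dq': array([ 0.00059191,  0.00039198, -0.00037654, -0.00031263, -0.00096103,
       -0.0012691 ]), 'joint_efforts': array([ 8.92904882e-05, -3.38784492e+01,  3.20014536e+01,  2.03541369e-02,
       -1.17542413e-05, -9.34677360e-06]), 'tcp_pos': array([ 0.17132764, -0.49550934,  0.19440882]), 'orientation': array([-1.18541165e-03,  9.86190319e-01,  1.65611726e-01, -7.35217113e-05]), 'force': array([-0.30056909, -0.53847526, -0.34768452]), 'ft_torque': array([-0.01090244,  0.0509165 ,  0.0174807 ]), 'grip_force': 0.0, 'gripper_width': 0.9988957874386748}
0.0187
scene [[387.7, 0.0, 275.0], [0.0, 387.7, 204.6], [0.0, 0.0, 1.0]] [[0.332, 0.6809, -0.6528, 1.0933], [0.9431, -0.2538, 0.2149, -0.2429], [-0.0193, -0.687, -0.7264, 0.8102], [0.0, 0.0, 0.0, 1.0]]
top [[546.5, 0.0, 281.1], [0.0, 546.5, 209.6], [0.0, 0.0, 1.0]] [[0.0129, -0.996, 0.0882, 0.2956], [-0.9999, -0.0125, 0.0057, -0.0429], [-0.0046, -0.0883, -0.9961, 1.7081], [0.0, 0.0, 0.0, 1.0]]
[[0.3272, -0.9026, -0.2797, 0.2433], [-0.9449, -0.313, -0.0954, -0.4715], [-0.0015, 0.2955, -0.9553, 0.3736], [0.0, 0.0, 0.0, 1.0]]
```

View pics/scene0.png

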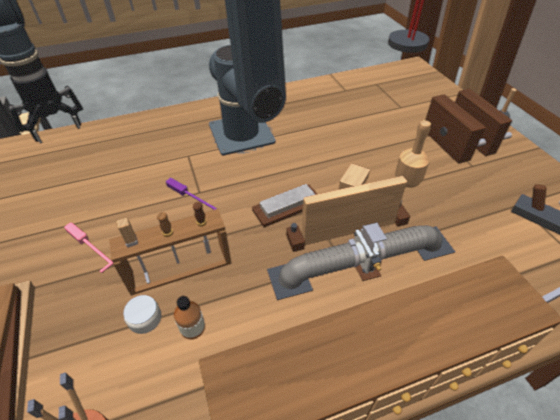

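View pics/top0.png

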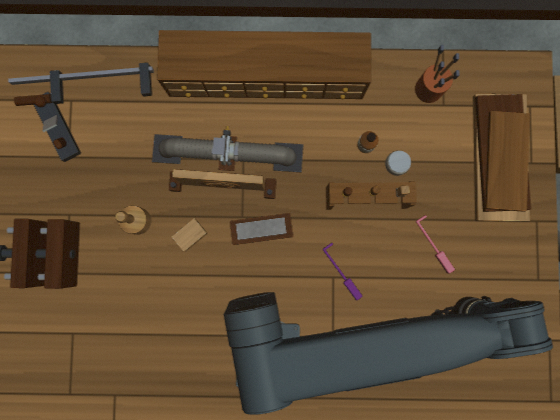

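The scene view shows the rack with the square-handled hook at about (126,232) and two gouges at (165,223) and (200,214). The pink look-alike is at (85,240) and the purple one at (185,190). The gate is at (372,245) and the panel at (355,210). In the top view the hook handle is at (405,189), the rack at (372,194), the gate at (225,147) and the panel at (220,180).

Candidates for the hook: the square wooden handle in the rack (126,232), the pink one (85,240), the purple one (185,190) and the two round gouges (165,223) and (200,214). I choose the first and check it in a close crop.

Run:
```python
import cv2,numpy as np
s=cv2.imread("pics/scene0.png");t=cv2.imread("pics/top0.png")
def c(i,x,y,w,h,W=400,H=300): return cv2.resize(i[y:y+h,x:x+w],(W,H),interpolation=cv2.INTER_CUBIC)
a=np.hstack([c(s,95,195,140,105),c(s,290,170,140,105)]); b=np.hstack([c(t,320,155,100,75),c(t,160,120,140,105)])
o=np.vstack([a,b]);o=np.clip(o*1.3,0,255).astype(np.uint8)
cv2.imwrite("pics/crop1.png",o)
```

```text
(no output)
```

View pics/crop1.png

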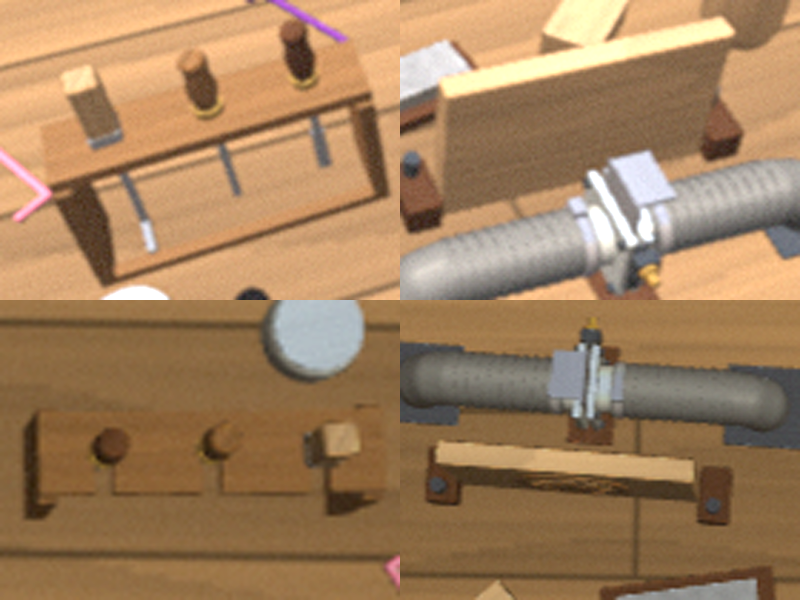

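The crop confirms it. The square light-wood handle with a steel band (scene 124,221, top 405,190) hangs in the rack's -y slot with a silver rod below it. The lip is the grey plate at scene (375,232) and top (218,146), on the +y side of the blade.

```bash
cat > h.py <<'E'
import cv2,numpy as np
def ray(s,p):
    d=np.linalg.inv(s["mtx"])@np.array([p[0],p[1],1.]); T=s["T"]; return T[:3,3],T[:3,:3]@d
def tri(*vp):
    A=np.zeros((3,3));b=np.zeros(3);R=[ray(s,p) for s,p in vp]
    for o,d in R:
        d=d/np.linalg.norm(d);P=np.eye(3)-np.outer(d,d);A+=P;b+=P@o
    x=np.linalg.solve(A,b); return x,max(np.linalg.norm(np.cross(x-o,d/np.linalg.norm(d))) for o,d in R)
def plane(s,p,z):
    o,d=ray(s,p); return o+d*(z-o[2])/d[2]
def proj(s,X):
    T=np.linalg.inv(s["T"]);q=s["mtx"]@(T[:3,:3]@X+T[:3,3]);return q[:2]/q[2]
E
python3 - <<'E'
from h import *
S=dict(np.load("pics/scene0.npz"));T=dict(np.load("pics/top0.npz"))
k=.35
a=lambda x,y:(95+x*k,195+y*k)
b=lambda x,y:(290+(x-400)*k,170+y*k)
c=lambda x,y:(320+x*.25,155+(y-300)*.25)
d=lambda x,y:(160+(x-400)*k,120+(y-300)*k)
L={"hooktop":(a(83,75),c(340,440)),"g1":(a(192,60),c(217,440)),"g2":(a(293,30),c(112,446)),
"shelf +x+y":(a(372,95),c(38,410)),"shelf +x-y":(a(48,187),c(385,408)),
"lip1 -x+y":(b(610-0,167),d(0+400+150,397)) ,}
# lip: scene corners: robot side -> upper; +y -> right
L={**L,"lip-x-y":(b(610,167),d(577,400)),"lip-x+y":(b(655,152),d(550,397)),"lip+x+y":(b(673,195),d(555,350)),"lip+x-y":(b(632,212),d(580,352)),
"lipc":(b(642,181),d(566,375)),
"pan+x-y":(b(443,97),d(695,460)),"pan+x+y":(b(733,37),d(437,443))}
L.pop("lip1 -x+y")
for n,(p,q) in L.items():
    x,e=tri((S,p),(T,q)); print(n,x.round(4),round(e,4))
print("band@.14",plane(S,a(105,143),.14), "toe", plane(S,a(152,250),.036))
E
```

```text
hooktop [ 0.487  -0.3751  0.2078] 0.0007
g1 [ 0.4876 -0.2959  0.1944] 0.0027
g2 [ 0.4826 -0.2205  0.194 ] 0.0004
shelf +x+y [ 0.5157 -0.1736  0.1339] 0.0002
shelf +x-y [ 0.52   -0.424   0.1358] 0.0006
lip-x-y [0.599  0.143  0.0952] 0.0026
lip-x+y [0.6026 0.175  0.105 ] 0.0029
lip+x+y [0.6501 0.1676 0.1072] 0.0005
lip+x-y [0.6486 0.1387 0.0964] 0.005
lipc [0.6248 0.1558 0.1009] 0.0011
pan+x-y [0.5286 0.0174 0.1568] 0.0011
pan+x+y [0.5439 0.279  0.1503] 0.0003
band@.14 [ 0.49625393 -0.37855218  0.14      ] toe [ 0.52964969 -0.37334786  0.036     ]
```

Request:
{"fn": "move_arm", "kwargs": {"steps": [{"x": 0.03, "y": 0.01, "z": 0.06, "rz": 10}, {"x": 0.08, "y": 0.03, "z": 0.11, "rz": 20}, {"x": 0.13, "y": 0.05, "z": 0.11, "rz": 30}, {"x": 0.18, "y": 0.07, "z": 0.11, "rz": 40}, {"x": 0.23, "y": 0.09, "z": 0.11, "rz": 50}, {"x": 0.28, "y": 0.105, "z": 0.11, "rz": 60}, {"x": 0.316, "y": 0.12, "z": 0.11, "rz": 70}, {"x": 0.316, "y": 0.12, "z": 0.11, "rz": 72}, {"x": 0.316, "y": 0.12, "z": 0.11, "rz": 72}, {"x": 0.316, "y": 0.12, "z": 0.11, "rz": 72}]}}

```text
schema error: expected keys x, y, z, rx, ry, rz, claw
```

Run:
```python
from plant import sensors, vision
from h import *
o=sensors.observe();print(o["time_s"],o["tcp_pos"],o["orientation"],o["q"].round(3),o["force"])
s=vision.snapshot("wrist");np.savez("pics/w1.npz",**s);cv2.imwrite("pics/w1.png",s["color"])
print(s["T"].round(3).tolist(), proj(s,np.array([.487,-.375,.21])))
```

```text
0.15 [ 0.17140242 -0.49565342  0.19464055] [-9.52661222e-04  9.86187077e-01  1.65632548e-01 -3.09022971e-05] [-1.366  0.049  0.098  1.622  0.     1.443] [-0.35403866 -0.4914378  -0.48017459]
[[0.327, -0.903, -0.28, 0.243], [-0.945, -0.313, -0.096, -0.472], [-0.001, 0.296, -0.955, 0.374], [0.0, 0.0, 0.0, 1.0]] [  226.61397571 -1173.46414683]
```

View pics/w1.png

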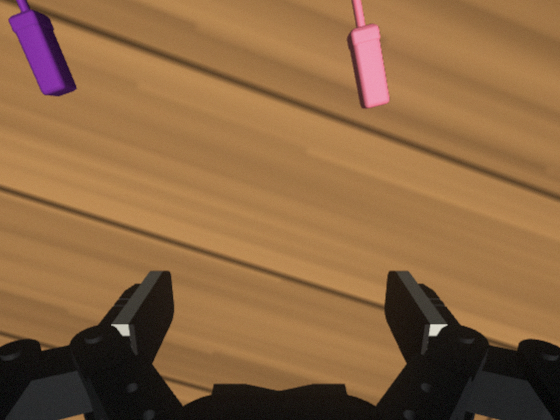

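The move was refused because every row needs all the keys, so the arm has not moved. The picture is just the start view, with purple at (45,55), pink at (370,65) and the open fingers below.

Request:
{"fn": "move_arm", "kwargs": {"steps": [{"x": 0.03, "y": 0.01, "z": 0.06, "rx": 0, "ry": 0, "rz": 10, "claw": 0}, {"x": 0.08, "y": 0.03, "z": 0.11, "rx": 0, "ry": 0, "rz": 20, "claw": 0}, {"x": 0.13, "y": 0.05, "z": 0.11, "rx": 0, "ry": 0, "rz": 30, "claw": 0}, {"x": 0.18, "y": 0.07, "z": 0.11, "rx": 0, "ry": 0, "rz": 40, "claw": 0}, {"x": 0.23, "y": 0.09, "z": 0.11, "rx": 0, "ry": 0, "rz": 50, "claw": 0}, {"x": 0.28, "y": 0.105, "z": 0.11, "rx": 0, "ry": 0, "rz": 60, "claw": 0}, {"x": 0.316, "y": 0.12, "z": 0.11, "rx": 0, "ry": 0, "rz": 70, "claw": 0}, {"x": 0.316, "y": 0.12, "z": 0.11, "rx": 0, "ry": 0, "rz": 72, "claw": 0}, {"x": 0.316, "y": 0.12, "z": 0.11, "rx": 0, "ry": 0, "rz": 72, "claw": 0}, {"x": 0.316, "y": 0.12, "z": 0.11, "rx": 0, "ry": 0, "rz": 72, "claw": 0}]}}

```text
time_s: 1.45
tcp_pos: [0.4864, -0.3769, 0.306]
orientation: [0.0, 0.701, 0.713, -0.0]
force: [0.2, -0.5, -0.2]
gripper_width: 1.004
grip_force: 0.0
```

Run:
```python
from plant import sensors, vision
from h import *
o=sensors.observe();print(o["time_s"],o["tcp_pos"],o["orientation"],o["q"].round(3),o["force"])
s=vision.snapshot("wrist");np.savez("pics/w2.npz",**s);cv2.imwrite("pics/w2.png",s["color"])
print(s["T"].round(3).tolist(), proj(s,np.array([.487,-.375,.21])))
```

```text
1.45 [ 0.48641022 -0.37689734  0.30599794] [ 1.40235889e-04  7.01387338e-01  7.12780298e-01 -1.72940142e-04] [-0.768  0.376  0.707  1.902 -0.     0.787] [ 0.2072091  -0.53499592 -0.1624928 ]
[[1.0, 0.016, 0.006, 0.485], [0.017, -0.955, -0.297, -0.301], [0.001, 0.297, -0.955, 0.485], [0.0, 0.0, 0.0, 1.0]] [279.00239334 191.2162301 ]
```

View pics/w2.png

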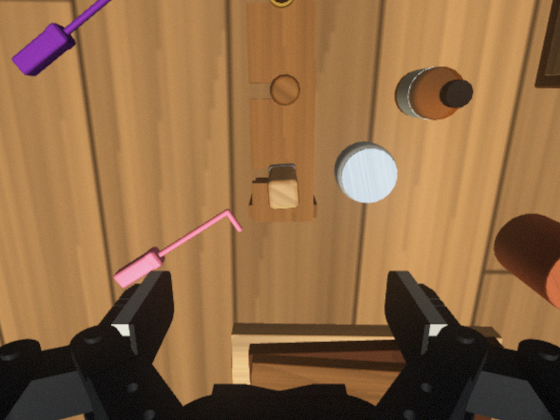

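The wrist view shows the square handle top at about (284,194), gouge 1 at (285,90), the shelf edges at columns 250 and 315, and the pink look-alike well away at (140,270).

Run:
```python
from h import *
S=dict(np.load("pics/scene0.npz"));T=dict(np.load("pics/top0.npz"));W=dict(np.load("pics/w2.npz"))
im=W["color"]; hsv=cv2.cvtColor(im,cv2.COLOR_BGR2HSV)
print(W["mtx"].round(1).tolist())
p=(284.5,194)
print(tri((S,(124,221.3)),(T,(405,190)),(W,p)),tri((S,(124,221.3)),(W,p)),tri((T,(405,190)),(W,p)))
print("at .21",plane(W,p,.21))
for q in [(250,90),(314,90),(251,215),(315,215)]: print(q,plane(W,q,.140))
for r in (40,140,214): print(im[r,235:330:3].sum(1) if 0 else im[r,240:325:2].mean(1).astype(int))
```

```text
[[364.9, 0.0, 278.9], [0.0, 364.9, 206.0], [0.0, 0.0, 1.0]]
(array([ 0.48903471, -0.37556933,  0.20959415]), np.float64(0.002833688497742619)) (array([ 0.49135559, -0.37496909,  0.21232305]), np.float64(0.0015155340461541565)) (array([ 0.49113252, -0.38308495,  0.18249863]), np.float64(0.001790407432362449))
at .21 [ 0.49133289 -0.37717882  0.21      ]
(250, 90) [ 0.45968827 -0.29984357  0.14      ]
(314, 90) [ 0.51735017 -0.29887979  0.14      ]
(251, 215) [ 0.45987532 -0.41873561  0.14      ]
(315, 215) [ 0.52373813 -0.41768821  0.14      ]
[118 117 115 111 105 107 109 108 111 113 109 107 106 106 104 105 112 112
 108 104 103 112 118 113 112 112 112 115 107 109 106 103 100 105 104 107
 103 107 112 111 106 102 102]
[121 120 116 115 115 107 108 110 109 112 112 111 108 105 107 107 106 110
 111 108 112 106 109 115 115 115 116 109 111 111 111 108 110 113 114 112
 112 120 120 117 116 117 121]
[117 115 114 118 111 107 104 108 114 109 115 113 110 105 111 109 107 111
 112 112 108 108 109 114 116 117 108 103 107 112 109 107 113 116 113 115
 116  96 105 116 116 115 113]
```

Request:
{"fn": "move_arm", "kwargs": {"force": 70, "steps": [{"x": 0.004, "y": 0.001, "z": -0.04, "rx": 0, "ry": 0, "rz": 0, "claw": 0}, {"x": 0.004, "y": 0.001, "z": -0.09, "rx": 0, "ry": 0, "rz": 0, "claw": 0}, {"x": 0.004, "y": 0.001, "z": -0.125, "rx": 0, "ry": 0, "rz": 0, "claw": 0}, {"x": 0.004, "y": 0.001, "z": -0.143, "rx": 0, "ry": 0, "rz": 0, "claw": 0}, {"x": 0.004, "y": 0.001, "z": -0.143, "rx": 0, "ry": 0, "rz": 0, "claw": 60}, {"x": 0.004, "y": 0.001, "z": -0.143, "rx": 0, "ry": 0, "rz": 0, "claw": 120}, {"x": 0.004, "y": 0.001, "z": -0.143, "rx": 0, "ry": 0, "rz": 0, "claw": 160}, {"x": 0.004, "y": 0.001, "z": -0.143, "rx": 0, "ry": 0, "rz": 0, "claw": 200}, {"x": 0.004, "y": 0.001, "z": -0.143, "rx": 0, "ry": 0, "rz": 0, "claw": 230}, {"x": 0.004, "y": 0.001, "z": -0.143, "rx": 0, "ry": 0, "rz": 0, "claw": 255}, {"x": 0.004, "y": 0.001, "z": -0.143, "rx": 0, "ry": 0, "rz": 0, "claw": 255}, {"x": 0.004, "y": 0.001, "z": -0.143, "rx": 0, "ry": 0, "rz": 0, "claw": 255}]}}

```text
time_s: 3.0
tcp_pos: [0.492, -0.376, 0.1647]
orientation: [0.002, 0.701, 0.714, -0.0]
force: [-1.5, -0.4, 6.1]
gripper_width: 0.253
grip_force: 69.5
```

Run:
```python
from plant import sensors, vision
from h import *
o=sensors.observe();print(o["tcp_pos"],o["force"],o["ft_torque"],o["gripper_width"]*85,o["grip_force"])
o=[]
for n in("wrist","scene"):
    s=vision.snapshot(n);np.savez(f"pics/{n}3.npz",**s);i=s["color"]
    o.append(cv2.resize(i[195:300,95:235],(400,300)) if n=="scene" else cv2.resize(i[60:360,140:540],(400,300)))
cv2.imwrite("pics/g3.png",np.hstack(o))
```

```text
[ 0.4920173  -0.37601829  0.16470668] [-1.46218531 -0.39915374  6.10089327] [0.02091923 0.2550692  0.02186129] 21.524019516085833 69.503124486655
```

View pics/g3.png

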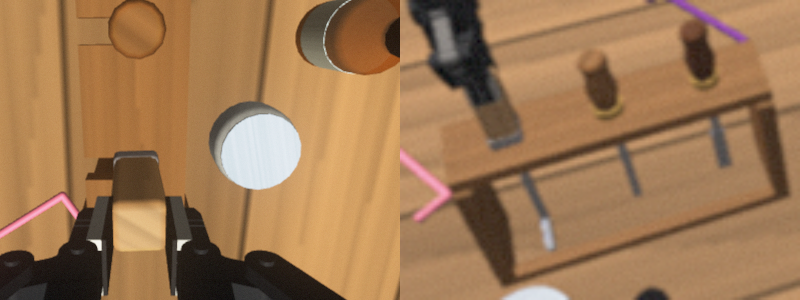

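The hook is gripped, centred on the pads with a 21.5 mm opening, and the rack is undisturbed. Next I lift it a little and draw it out.

Request:
{"fn": "move_arm", "kwargs": {"steps": [{"x": 0, "y": 0, "z": 0.005, "rx": 0, "ry": 0, "rz": 0, "claw": 255}, {"x": 0, "y": 0, "z": 0.01, "rx": 0, "ry": 0, "rz": 0, "claw": 255}, {"x": -0.015, "y": 0, "z": 0.01, "rx": 0, "ry": 0, "rz": 0, "claw": 255}, {"x": -0.035, "y": -0.0005, "z": 0.01, "rx": 0, "ry": 0, "rz": 0, "claw": 255}, {"x": -0.06, "y": -0.001, "z": 0.01, "rx": 0, "ry": 0, "rz": 0, "claw": 255}, {"x": -0.085, "y": -0.0015, "z": 0.01, "rx": 0, "ry": 0, "rz": 0, "claw": 255}, {"x": -0.085, "y": -0.0015, "z": 0.03, "rx": 0, "ry": 0, "rz": 0, "claw": 255}, {"x": -0.085, "y": 0, "z": 0.08, "rx": 0, "ry": 0, "rz": 0, "claw": 255}, {"x": -0.085, "y": 0, "z": 0.14, "rx": 0, "ry": 0, "rz": 0, "claw": 255}, {"x": -0.085, "y": 0.03, "z": 0.19, "rx": 0, "ry": 0, "rz": 0, "claw": 255}, {"x": -0.085, "y": 0.08, "z": 0.2, "rx": 0, "ry": 0, "rz": 0, "claw": 255}, {"x": -0.07, "y": 0.14, "z": 0.2, "rx": 0, "ry": 0, "rz": -1, "claw": 255}, {"x": -0.06, "y": 0.2, "z": 0.2, "rx": 0, "ry": 0, "rz": -2, "claw": 255}, {"x": -0.04, "y": 0.255, "z": 0.2, "rx": 0, "ry": 0, "rz": -3, "claw": 255}, {"x": -0.02, "y": 0.31, "z": 0.2, "rx": 0, "ry": 0, "rz": -4.5, "claw": 255}, {"x": 0, "y": 0.365, "z": 0.2, "rx": 0, "ry": 0, "rz": -4.5, "claw": 255}, {"x": 0.02, "y": 0.42, "z": 0.2, "rx": 0, "ry": 0, "rz": -4.5, "claw": 255}, {"x": 0.03, "y": 0.476, "z": 0.2, "rx": 0, "ry": 0, "rz": -4.5, "claw": 255}, {"x": 0.03, "y": 0.476, "z": 0.2, "rx": 0, "ry": 0, "rz": -4.5, "claw": 255}, {"x": 0.03, "y": 0.476, "z": 0.2, "rx": 0, "ry": 0, "rz": -4.5, "claw": 255}]}}

```text
time_s: 5.6
tcp_pos: [0.5214, 0.1009, 0.3624]
orientation: [-0.0, 0.728, 0.686, -0.0]
force: [-0.3, -1.6, -0.9]
gripper_width: 0.258
grip_force: 68.8
```

Run:
```python
from plant import sensors, vision
from h import *
o=sensors.observe();print(o["tcp_pos"],o["orientation"],o["force"],o["ft_torque"],o["gripper_width"]*85,o["grip_force"],o["q"].round(2))
o=[]
for n in("wrist","scene","top"):
    s=vision.snapshot(n);np.savez(f"pics/{n}4.npz",**s);i=s["color"]
    if n=="wrist": o.append(cv2.resize(i[0:420,0:560],(800,600)))
    if n=="scene": o[0][420:600,0:240]=cv2.resize(i[130:265,270:450],(240,180))
cv2.imwrite("pics/g4.png",o[0])
```

```text
[0.52138903 0.10085382 0.36235264] [-4.03095432e-05  7.27626454e-01  6.85973392e-01 -4.97203807e-04] [-0.28904071 -1.62237356 -0.89881075] [ 0.00037894 -0.0242153  -0.00136457] 21.92490040027211 68.8345650723204 [ 0.07  0.19  0.6   1.98 -0.    1.69]
```

View pics/g4.png

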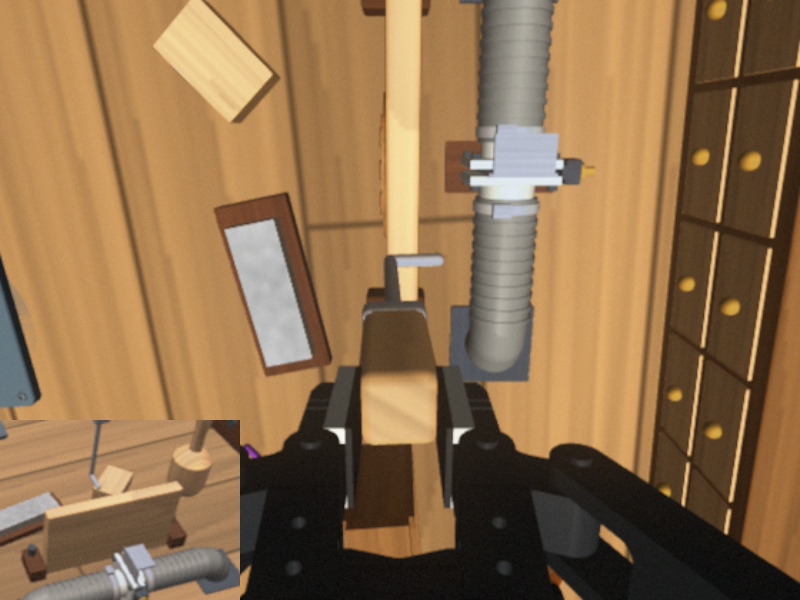

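The wrist view (at 800 wide) shows the held hook upright, rod foot at (393,262) and toe out to (442,260). The lip plate spans (494,126) to (559,180), aligned with the hand. The panel's top runs along columns 386 to 420.

Run:
```python
from h import *
W=dict(np.load("pics/wrist4.npz"));T=dict(np.load("pics/top0.npz"));S=dict(np.load("pics/scene0.npz"))
f=lambda x,y:(x*.7,y*.7)
for p in [(393,262),(440,261)]: print("toe",plane(W,f(*p),.2227).round(4))
i=W["color"][80:135,335:405].astype(int); m=(i.min(2)>130)
hsv=cv2.cvtColor(W["color"],cv2.COLOR_BGR2HSV)
mm=((hsv[...,1]<70)&(hsv[...,2]>140)).astype(np.uint8)[80:126,335:405]
for r in mm[::2]: print("".join(".#"[v] for v in r))
b=lambda x,y:(290+(x-400)*.35,170+y*.35)
d=lambda x,y:(160+(x-400)*.35,120+(y-300)*.35)
C={"-x-y":((497,178),(610,167),(577,400)),"-x+y":((497,127),(655,152),(550,397)),"+x+y":((555,132),(673,195),(555,350)),"+x-y":((558,177),(632,212),(580,352))}
for n,(w,s,t) in C.items():
    print(n,tri((W,f(*w)),(S,b(*s)),(T,d(*t))),plane(W,f(*w),.112).round(4))
print("lipc",tri((W,f(527,153)),(S,b(642,181)),(T,d(566,375))),tri((W,f(527,153)),(S,b(642,181))))
for p in [(386,150),(420,150),(387,250)]: print("panel",plane(W,f(*p),.16).round(4))
```

```text
toe [0.5184 0.0985 0.2227]
toe [0.5479 0.0974 0.2227]
................#########################.............................
................#######################...............................
...............########################...............................
..............#########################...............................
........####..##############################..........................
...#########.#################################........................
....########.#################################........................
...#####################################################..............
........##.#############################################..............
...........#############################################..............
.....###################################################..............
....####################################################..............
....####################################################..............
....####################################################..............
....################################################
[... 572 characters left out ...]
###...........
-x-y (array([0.60213067, 0.13906407, 0.10193069]), np.float64(0.006409777371469945)) [0.6037 0.1361 0.112 ]
-x+y (array([0.60347096, 0.17492451, 0.10591062]), np.float64(0.003565028008244144)) [0.6038 0.1753 0.112 ]
+x+y (array([0.65027903, 0.16808978, 0.10707315]), np.float64(0.0009195804166627521)) [0.6493 0.1689 0.112 ]
+x-y (array([0.65154962, 0.13558484, 0.10314151]), np.float64(0.007166829863967326)) [0.6528 0.134  0.112 ]
lipc (array([0.62676926, 0.15446314, 0.10415181]), np.float64(0.002816289949916683)) (array([0.628317  , 0.15294742, 0.10585515]), np.float64(0.0011563537088612457))
panel [0.5169 0.1645 0.16  ]
panel [0.5408 0.1631 0.16  ]
panel [0.5129 0.0926 0.16  ]
```

The lip's near edge is at x≈0.603 and its centre at about (0.627, 0.154), with its top near z 0.107 to 0.11. The panel's back is at x≈0.541, a 62 mm gap, which matches the text. I go over the gap and part way down, then look.

Request:
{"fn": "move_arm", "kwargs": {"steps": [{"x": 0.02, "y": 0.03, "z": 0, "rx": 0, "ry": 0, "rz": 0, "claw": 255}, {"x": 0.04, "y": 0.055, "z": 0, "rx": 0, "ry": 0, "rz": 0, "claw": 255}, {"x": 0.042, "y": 0.0575, "z": 0, "rx": 0, "ry": 0, "rz": 0, "claw": 255}, {"x": 0.042, "y": 0.0575, "z": -0.02, "rx": 0, "ry": 0, "rz": 0, "claw": 255}, {"x": 0.042, "y": 0.0575, "z": -0.045, "rx": 0, "ry": 0, "rz": 0, "claw": 255}, {"x": 0.042, "y": 0.0575, "z": -0.07, "rx": 0, "ry": 0, "rz": 0, "claw": 255}, {"x": 0.042, "y": 0.0575, "z": -0.08, "rx": 0, "ry": 0, "rz": 0, "claw": 255}, {"x": 0.042, "y": 0.0575, "z": -0.08, "rx": 0, "ry": 0, "rz": 0, "claw": 255}]}}

```text
time_s: 6.75
tcp_pos: [0.563, 0.1573, 0.2825]
orientation: [-0.0, 0.728, 0.685, -0.0]
force: [-0.2, 0.2, -0.8]
gripper_width: 0.251
grip_force: 68.9
```

Run:
```python
from plant import sensors, vision
from h import *
o=sensors.observe();print(o["tcp_pos"],o["orientation"],o["force"],o["ft_torque"],o["grip_force"],o["q"].round(2))
o=[]
for n in("wrist","scene"):
    s=vision.snapshot(n);np.savez(f"pics/{n}5.npz",**s);i=s["color"]
    o.append(cv2.resize(i[60:240,180:420] if n=="wrist" else i[160:280,300:460],(400,300),interpolation=cv2.INTER_CUBIC))
cv2.imwrite("pics/g5.png",np.hstack(o))
```

```text
[0.56297239 0.15730605 0.28248475] [-2.05569048e-04  7.28402819e-01  6.85148930e-01 -4.83947855e-04] [-0.17541853  0.18493871 -0.78905085] [0.00598601 0.00078677 0.04263157] 68.91447520349175 [ 0.16  0.26  0.51  1.82 -0.    1.79]
```

View pics/g5.png

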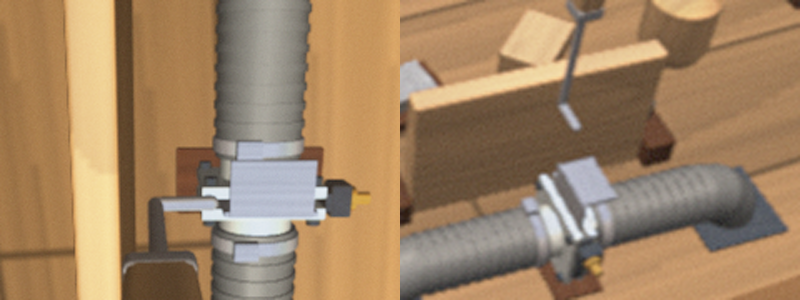

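The wrist crop shows the rod bend at (157,204) and toe tip at (215,204), just short of the lip plate (231..316, 160..213). The rod is between the panel's back edge (120) and the lip. The scene crop shows the toe above and before the lip.

Run:
```python
from h import *
W=dict(np.load("pics/wrist5.npz"));S=dict(np.load("pics/scene5.npz"))
W4=dict(np.load("pics/wrist4.npz"))
f=lambda x,y:(180+x*.6,60+y*.6); g=lambda x,y:(300+(x-400)*.4,160+y*.4)
for p in [(157,204),(215,204)]: print("toe",plane(W,f(*p),.1428).round(4))
print("toe tri",tri((W,f(157,204)),(S,g(565,106))),tri((W,f(215,204)),(S,g(577,127))))
for z in (.108,.112): print([plane(W,f(*p),z).round(4).tolist() for p in [(231,163),(313,160),(316,210),(231,213)]])
print("lip tri",[tri((W,f(*p)),(S,g(*q))) for p,q in [((231,163),(598,157)),((313,160),(616,195)),((316,210),(570,207)),((231,213),(556,170))]])
print("panel",plane(W,f(119,200),.16))
```

```text
toe [0.5591 0.156  0.1428]
toe [0.5903 0.1541 0.1428]
toe tri (array([0.56058124, 0.15745593, 0.14330473]), np.float64(0.001955745138847863)) (array([0.59053464, 0.15486563, 0.14450302]), np.float64(0.0005281979564509785))
[[0.6029, 0.1695, 0.108], [0.6508, 0.1684, 0.108], [0.6529, 0.1381, 0.108], [0.6021, 0.1394, 0.108]]
[[0.6025, 0.1702, 0.112], [0.6498, 0.1691, 0.112], [0.652, 0.1392, 0.112], [0.6017, 0.1404, 0.112]]
lip tri [(array([0.60470912, 0.17240069, 0.11164357]), np.float64(0.0030734442690521337)), (array([0.65072721, 0.16854313, 0.10849773]), np.float64(9.064918654284822e-05)), (array([0.6495556 , 0.13114016, 0.10217254]), np.float64(0.0072307236382368615)), (array([0.60161393, 0.1364335 , 0.10135586]), np.float64(0.0016139149389276372))]
panel [0.5404813  0.16334279 0.16      ]
```

Request:
{"fn": "move_arm", "kwargs": {"steps": [{"x": 0, "y": 0, "z": -0.012, "rx": 0, "ry": 0, "rz": 0, "claw": 255}, {"x": 0, "y": 0, "z": -0.025, "rx": 0, "ry": 0, "rz": 0, "claw": 255}, {"x": 0, "y": 0, "z": -0.038, "rx": 0, "ry": 0, "rz": 0, "claw": 255}, {"x": 0, "y": 0, "z": -0.048, "rx": 0, "ry": 0, "rz": 0, "claw": 255}, {"x": 0, "y": 0, "z": -0.051, "rx": 0, "ry": 0, "rz": 0, "claw": 255}, {"x": 0, "y": 0, "z": -0.051, "rx": 0, "ry": 0, "rz": 0, "claw": 255}]}}

```text
time_s: 7.6
tcp_pos: [0.5634, 0.1583, 0.2315]
orientation: [-0.0, 0.728, 0.686, -0.0]
force: [0.3, 0.0, -1.3]
gripper_width: 0.255
grip_force: 68.9
```

Request:
{"fn": "move_arm", "kwargs": {"steps": [{"x": 0.008, "y": -0.0005, "z": 0, "rx": 0, "ry": 0, "rz": 0, "claw": 255}, {"x": 0.016, "y": -0.001, "z": 0, "rx": 0, "ry": 0, "rz": 0, "claw": 255}, {"x": 0.024, "y": -0.0015, "z": 0, "rx": 0, "ry": 0, "rz": 0, "claw": 255}, {"x": 0.03, "y": -0.002, "z": 0, "rx": 0, "ry": 0, "rz": 0, "claw": 255}, {"x": 0.033, "y": -0.002, "z": 0, "rx": 0, "ry": 0, "rz": 0, "claw": 255}, {"x": 0.033, "y": -0.002, "z": 0, "rx": 0, "ry": 0, "rz": 0, "claw": 255}]}}

```text
time_s: 8.35
tcp_pos: [0.5966, 0.1563, 0.2314]
orientation: [-0.0, 0.728, 0.686, -0.0]
force: [-0.5, -0.2, -0.6]
gripper_width: 0.259
grip_force: 68.9
```

Run:
```python
from plant import sensors, vision
from h import *
o=sensors.observe();print(o["tcp_pos"],o["force"],o["ft_torque"])
o=[]
for n in("wrist","scene"):
    s=vision.snapshot(n);np.savez(f"pics/{n}6.npz",**s);i=s["color"]
    o.append(cv2.resize(i[60:240,180:420] if n=="wrist" else i[190:280,320:440],(400,300),interpolation=cv2.INTER_CUBIC))
cv2.imwrite("pics/g6.png",np.hstack(o))
```

```text
[0.59663343 0.15626396 0.23142372] [-0.52145054 -0.24055482 -0.58485163] [0.03128003 0.03990994 0.00487464]
```

View pics/g6.png

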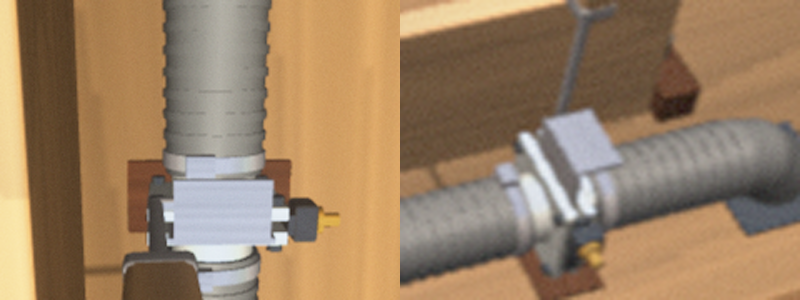

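The toe is now hidden under the lip at about (160..190,205), with the rod at (155,215) before the lip's edge at (173). The forces are near zero. I raise gently.

Request:
{"fn": "move_arm", "kwargs": {"steps": [{"x": 0, "y": 0, "z": 0.002, "rx": 0, "ry": 0, "rz": 0, "claw": 255}, {"x": 0, "y": 0, "z": 0.004, "rx": 0, "ry": 0, "rz": 0, "claw": 255}, {"x": 0, "y": 0, "z": 0.006, "rx": 0, "ry": 0, "rz": 0, "claw": 255}, {"x": 0, "y": 0, "z": 0.008, "rx": 0, "ry": 0, "rz": 0, "claw": 255}, {"x": 0, "y": 0, "z": 0.01, "rx": 0, "ry": 0, "rz": 0, "claw": 255}, {"x": 0, "y": 0, "z": 0.012, "rx": 0, "ry": 0, "rz": 0, "claw": 255}, {"x": 0, "y": 0, "z": 0.014, "rx": 0, "ry": 0, "rz": 0, "claw": 255}, {"x": 0, "y": 0, "z": 0.016, "rx": 0, "ry": 0, "rz": 0, "claw": 255}, {"x": 0, "y": 0, "z": 0.018, "rx": 0, "ry": 0, "rz": 0, "claw": 255}, {"x": 0, "y": 0, "z": 0.02, "rx": 0, "ry": 0, "rz": 0, "claw": 255}]}}

```text
time_s: 9.7
tcp_pos: [0.5964, 0.1563, 0.2517]
orientation: [-0.0, 0.728, 0.686, -0.0]
force: [0.6, 0.1, -2.7]
gripper_width: 0.256
grip_force: 68.7
```

Request:
{"fn": "move_arm", "kwargs": {"steps": [{"x": 0, "y": 0, "z": 0.002, "rx": 0, "ry": 0, "rz": 0, "claw": 255}, {"x": 0, "y": 0, "z": 0.0035, "rx": 0, "ry": 0, "rz": 0, "claw": 255}, {"x": 0, "y": 0, "z": 0.005, "rx": 0, "ry": 0, "rz": 0, "claw": 255}]}}

```text
time_s: 10.07
tcp_pos: [0.5965, 0.1563, 0.2567]
orientation: [-0.0, 0.728, 0.686, -0.0]
force: [0.7, 0.2, -2.5]
gripper_width: 0.258
grip_force: 68.7
```

Request:
{"fn": "move_arm", "kwargs": {"steps": [{"x": 0, "y": 0, "z": 0.001, "rx": 0, "ry": 0, "rz": 0, "claw": 255}, {"x": 0, "y": 0, "z": 0.002, "rx": 0, "ry": 0, "rz": 0, "claw": 255}, {"x": 0, "y": 0, "z": 0.003, "rx": 0, "ry": 0, "rz": 0, "claw": 255}, {"x": 0, "y": 0, "z": 0.004, "rx": 0, "ry": 0, "rz": 0, "claw": 255}]}}

```text
time_s: 10.58
tcp_pos: [0.5965, 0.1563, 0.2606]
orientation: [-0.0, 0.728, 0.686, -0.0]
force: [0.0, -0.1, -2.8]
gripper_width: 0.26
grip_force: 68.7
```

Request:
{"fn": "move_arm", "kwargs": {"steps": [{"x": 0, "y": 0, "z": 0.001, "rx": 0, "ry": 0, "rz": 0, "claw": 255}, {"x": 0, "y": 0, "z": 0.002, "rx": 0, "ry": 0, "rz": 0, "claw": 255}, {"x": 0, "y": 0, "z": 0.003, "rx": 0, "ry": 0, "rz": 0, "claw": 255}]}}

```text
time_s: 10.95
tcp_pos: [0.5965, 0.1563, 0.2637]
orientation: [-0.0, 0.728, 0.686, -0.0]
force: [-0.2, -0.0, -2.5]
gripper_width: 0.256
grip_force: 68.7
```

Request:
{"fn": "move_arm", "kwargs": {"steps": [{"x": 0, "y": 0, "z": 0.001, "rx": 0, "ry": 0, "rz": 0, "claw": 255}, {"x": 0, "y": 0, "z": 0.002, "rx": 0, "ry": 0, "rz": 0, "claw": 255}, {"x": 0, "y": 0, "z": 0.003, "rx": 0, "ry": 0, "rz": 0, "claw": 255}]}}

```text
time_s: 11.32
tcp_pos: [0.5965, 0.1563, 0.2667]
orientation: [-0.0, 0.728, 0.686, 0.0]
force: [0.2, 0.2, -2.9]
gripper_width: 0.256
grip_force: 68.7
```

Request:
{"fn": "move_arm", "kwargs": {"steps": [{"x": 0, "y": 0, "z": 0.001, "rx": 0, "ry": 0, "rz": 0, "claw": 255}, {"x": 0, "y": 0, "z": 0.002, "rx": 0, "ry": 0, "rz": 0, "claw": 255}, {"x": 0, "y": 0, "z": 0.003, "rx": 0, "ry": 0, "rz": 0, "claw": 255}]}}

```text
time_s: 11.7
tcp_pos: [0.5965, 0.1563, 0.2697]
orientation: [-0.0, 0.728, 0.686, -0.0]
force: [-0.1, -0.9, -2.7]
gripper_width: 0.253
grip_force: 68.7
```

Request:
{"fn": "move_arm", "kwargs": {"steps": [{"x": 0, "y": 0, "z": 0.001, "rx": 0, "ry": 0, "rz": 0, "claw": 255}, {"x": 0, "y": 0, "z": 0.002, "rx": 0, "ry": 0, "rz": 0, "claw": 255}, {"x": 0, "y": 0, "z": 0.003, "rx": 0, "ry": 0, "rz": 0, "claw": 255}]}}

```text
time_s: 12.08
tcp_pos: [0.5965, 0.1563, 0.2727]
orientation: [-0.0, 0.728, 0.686, 0.0]
force: [-0.5, -0.8, -2.5]
gripper_width: 0.256
grip_force: 68.7
```

Request:
{"fn": "move_arm", "kwargs": {"steps": [{"x": 0, "y": 0, "z": 0.001, "rx": 0, "ry": 0, "rz": 0, "claw": 255}, {"x": 0, "y": 0, "z": 0.002, "rx": 0, "ry": 0, "rz": 0, "claw": 255}, {"x": 0, "y": 0, "z": 0.003, "rx": 0, "ry": 0, "rz": 0, "claw": 255}]}}

```text
time_s: 12.45
tcp_pos: [0.5965, 0.1563, 0.2757]
orientation: [0.0, 0.728, 0.686, 0.0]
force: [0.4, 0.4, -2.2]
gripper_width: 0.252
grip_force: 68.7
```

Request:
{"fn": "move_arm", "kwargs": {"steps": [{"x": 0, "y": 0, "z": 0.001, "rx": 0, "ry": 0, "rz": 0, "claw": 255}, {"x": 0, "y": 0, "z": 0.002, "rx": 0, "ry": 0, "rz": 0, "claw": 255}, {"x": 0, "y": 0, "z": 0.003, "rx": 0, "ry": 0, "rz": 0, "claw": 255}]}}

```text
time_s: 12.82
tcp_pos: [0.5965, 0.1563, 0.2787]
orientation: [0.0, 0.728, 0.686, 0.0]
force: [-0.2, 0.4, -2.9]
gripper_width: 0.254
grip_force: 68.7
```

Request:
{"fn": "move_arm", "kwargs": {"steps": [{"x": 0, "y": 0, "z": 0.001, "rx": 0, "ry": 0, "rz": 0, "claw": 255}, {"x": 0, "y": 0, "z": 0.002, "rx": 0, "ry": 0, "rz": 0, "claw": 255}, {"x": 0, "y": 0, "z": 0.003, "rx": 0, "ry": 0, "rz": 0, "claw": 255}]}}

```text
time_s: 13.2
tcp_pos: [0.5965, 0.1563, 0.2817]
orientation: [0.0, 0.728, 0.686, 0.0]
force: [-0.4, 0.3, -2.5]
gripper_width: 0.254
grip_force: 68.7
```

Request:
{"fn": "move_arm", "kwargs": {"steps": [{"x": 0, "y": 0, "z": 0.001, "rx": 0, "ry": 0, "rz": 0, "claw": 255}, {"x": 0, "y": 0, "z": 0.002, "rx": 0, "ry": 0, "rz": 0, "claw": 255}, {"x": 0, "y": 0, "z": 0.003, "rx": 0, "ry": 0, "rz": 0, "claw": 255}]}}

```text
time_s: 13.58
tcp_pos: [0.5965, 0.1563, 0.2847]
orientation: [-0.0, 0.728, 0.686, -0.0]
force: [0.2, 0.0, -2.2]
gripper_width: 0.255
grip_force: 68.7
```

Request:
{"fn": "move_arm", "kwargs": {"steps": [{"x": 0, "y": 0, "z": 0.001, "rx": 0, "ry": 0, "rz": 0, "claw": 255}, {"x": 0, "y": 0, "z": 0.002, "rx": 0, "ry": 0, "rz": 0, "claw": 255}, {"x": 0, "y": 0, "z": 0.003, "rx": 0, "ry": 0, "rz": 0, "claw": 255}]}}

```text
time_s: 13.95
tcp_pos: [0.5965, 0.1563, 0.2877]
orientation: [0.0, 0.728, 0.686, 0.0]
force: [-0.5, -0.2, -2.3]
gripper_width: 0.258
grip_force: 68.7
```

Run:
```python
from plant import sensors, vision
from h import *
o=sensors.observe();print(o["tcp_pos"],o["force"],o["ft_torque"])
S=vision.snapshot("scene"); np.savez("pics/scene7.npz",**S);S0=dict(np.load("pics/scene6.npz"))
for n,s in(("6",S0),("now",S)):
    i=s["color"][205:245,355:395]; h=cv2.cvtColor(i,cv2.COLOR_BGR2HSV); m=(h[...,1]<50)&(h[...,2]>140)
    ys,xs=np.nonzero(m);print(n,len(ys),ys.min()+205,ys.mean()+205,xs.mean()+355)
for z in(.109,.157): print(proj(S,np.array([.627,.154,z])))
```

```text
[0.59650264 0.15632892 0.28770886] [-0.45808133 -0.20431074 -2.29160592] [-0.01662948  0.00360384  0.02696041]
6 507 223 235.62130177514794 374.5936883629191
now 564 210 229.0886524822695 376.7996453900709
[375.5578381  232.01951425]
[379.19690339 218.32883683]
```

The lip has risen with the hook by about 46 mm. I continue.

Request:
{"fn": "move_arm", "kwargs": {"steps": [{"x": 0, "y": 0, "z": 0.001, "rx": 0, "ry": 0, "rz": 0, "claw": 255}, {"x": 0, "y": 0, "z": 0.002, "rx": 0, "ry": 0, "rz": 0, "claw": 255}, {"x": 0, "y": 0, "z": 0.003, "rx": 0, "ry": 0, "rz": 0, "claw": 255}]}}

```text
time_s: 14.38
tcp_pos: [0.5964, 0.1563, 0.2891]
orientation: [-0.001, 0.728, 0.686, -0.001]
force: [1.7, -0.6, -8.7]
gripper_width: 0.256
grip_force: 68.6
```

Request:
{"fn": "move_arm", "kwargs": {"steps": [{"x": 0, "y": 0, "z": 0.001, "rx": 0, "ry": 0, "rz": 0, "claw": 255}, {"x": 0, "y": 0, "z": 0.001, "rx": 0, "ry": 0, "rz": 0, "claw": 255}]}}

```text
time_s: 14.62
tcp_pos: [0.5966, 0.1564, 0.293]
orientation: [0.001, 0.728, 0.686, 0.001]
force: [0.2, -0.1, -0.5]
gripper_width: 0.257
grip_force: 69.5
```

The force fell to the free-hook level, so the blade has snapped past the catch. I lower the hook a little and check that the lip stays up.

Request:
{"fn": "move_arm", "kwargs": {"steps": [{"x": 0, "y": 0, "z": -0.003, "rx": 0, "ry": 0, "rz": 0, "claw": 255}, {"x": 0, "y": 0, "z": -0.006, "rx": 0, "ry": 0, "rz": 0, "claw": 255}, {"x": 0, "y": 0, "z": -0.01, "rx": 0, "ry": 0, "rz": 0, "claw": 255}, {"x": 0, "y": 0, "z": -0.01, "rx": 0, "ry": 0, "rz": 0, "claw": 255}]}}

```text
time_s: 15.12
tcp_pos: [0.5962, 0.1563, 0.2811]
orientation: [-0.0, 0.728, 0.686, -0.0]
force: [-0.8, -0.7, -1.4]
gripper_width: 0.258
grip_force: 69.6
```

```bash
cat >> h.py <<'E'
def liprow(S):
    i=S["color"][195:245,355:400]; h=cv2.cvtColor(i,cv2.COLOR_BGR2HSV); m=(h[...,1]<50)&(h[...,2]>140)
    ys,xs=np.nonzero(m);return len(ys),ys.min()+195,ys.mean()+195
E
python3 - <<'E'
from plant import sensors, vision
from h import *
o=sensors.observe();print(o["tcp_pos"],o["force"])
for s in (vision.snapshot("scene"),dict(np.load("pics/scene7.npz")),dict(np.load("pics/scene6.npz"))): print(liprow(s))
E
```

```text
[0.59621223 0.15627056 0.281058  ] [-0.82584179 -0.67923585 -1.40699343]
(613, np.int64(208), np.float64(229.0848287112561))
(617, np.int64(210), np.float64(229.92382495948135))
(562, np.int64(223), np.float64(235.92348754448398))
```

The catch holds: the lip row stayed at 208 while the hook went 10 mm down. I withdraw, rise and return to the rack's front.

Request:
{"fn": "move_arm", "kwargs": {"steps": [{"x": -0.01, "y": 0.0005, "z": 0, "rx": 0, "ry": 0, "rz": 0, "claw": 255}, {"x": -0.022, "y": 0.001, "z": 0, "rx": 0, "ry": 0, "rz": 0, "claw": 255}, {"x": -0.034, "y": 0.002, "z": 0, "rx": 0, "ry": 0, "rz": 0, "claw": 255}, {"x": -0.034, "y": 0.002, "z": 0.003, "rx": 0, "ry": 0, "rz": 0, "claw": 255}, {"x": -0.034, "y": 0.002, "z": 0.03, "rx": 0, "ry": 0, "rz": 0, "claw": 255}, {"x": -0.034, "y": 0.002, "z": 0.065, "rx": 0, "ry": 0, "rz": 0, "claw": 255}, {"x": -0.036, "y": 0.002, "z": 0.08, "rx": 0, "ry": 0, "rz": 0, "claw": 255}, {"x": -0.055, "y": -0.03, "z": 0.08, "rx": 0, "ry": 0, "rz": 0, "claw": 255}, {"x": -0.075, "y": -0.08, "z": 0.08, "rx": 0, "ry": 0, "rz": 0.5, "claw": 255}, {"x": -0.1, "y": -0.13, "z": 0.08, "rx": 0, "ry": 0, "rz": 1, "claw": 255}, {"x": -0.125, "y": -0.18, "z": 0.08, "rx": 0, "ry": 0, "rz": 1.5, "claw": 255}, {"x": -0.15, "y": -0.23, "z": 0.08, "rx": 0, "ry": 0, "rz": 2, "claw": 255}, {"x": -0.17, "y": -0.285, "z": 0.08, "rx": 0, "ry": 0, "rz": 2.5, "claw": 255}, {"x": -0.185, "y": -0.34, "z": 0.08, "rx": 0, "ry": 0, "rz": 3, "claw": 255}, {"x": -0.189, "y": -0.4, "z": 0.08, "rx": 0, "ry": 0, "rz": 3.5, "claw": 255}, {"x": -0.189, "y": -0.455, "z": 0.08, "rx": 0, "ry": 0, "rz": 4, "claw": 255}, {"x": -0.189, "y": -0.505, "z": 0.08, "rx": 0, "ry": 0, "rz": 4.5, "claw": 255}, {"x": -0.189, "y": -0.534, "z": 0.07, "rx": 0, "ry": 0, "rz": 4.5, "claw": 255}, {"x": -0.189, "y": -0.534, "z": 0.06, "rx": 0, "ry": 0, "rz": 4.5, "claw": 255}, {"x": -0.189, "y": -0.534, "z": 0.06, "rx": 0, "ry": 0, "rz": 4.5, "claw": 255}]}}

```text
time_s: 17.68
tcp_pos: [0.4072, -0.378, 0.3406]
orientation: [-0.001, 0.701, 0.713, 0.0]
force: [-0.1, -0.0, -0.4]
gripper_width: 0.256
grip_force: 69.6
```

Run:
```python
from plant import sensors, vision
from h import *
o=sensors.observe();print(o["tcp_pos"],o["orientation"],o["force"],o["gripper_width"]*85)
S=vision.snapshot("scene");np.savez("pics/scene8.npz",**S);print(liprow(S))
W=vision.snapshot("wrist");np.savez("pics/wrist8.npz",**W)
a=cv2.resize(W["color"][0:300,140:540],(480,360));b=cv2.resize(S["color"][150:300,60:260],(320,240))
b=np.vstack([b,cv2.resize(S["color"][170:245,300:460],(320,120))])
cv2.imwrite("pics/g8.png",np.hstack([a,b]))
```

```text
[ 0.40718085 -0.37802852  0.34062083] [-1.00042496e-03  7.00788506e-01  7.13368389e-01  1.01555733e-04] [-0.08353451 -0.02730244 -0.38361255] 21.79621567518904
(586, np.int64(208), np.float64(228.81740614334473))
```

View pics/g8.png

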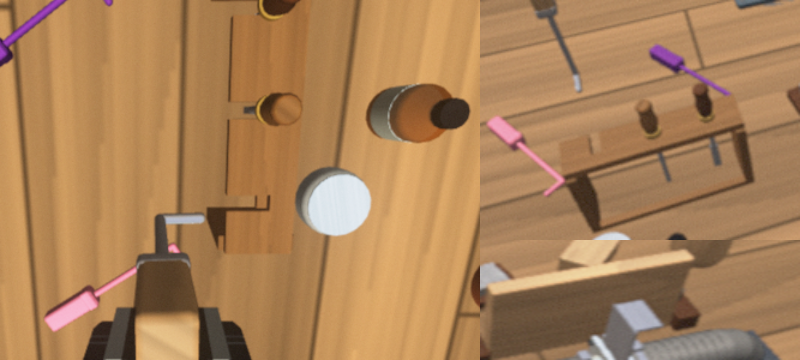

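This shows the gate still raised, the hook upright with its rod foot at (162,219) and toe tip at (203,219), and the free slot at about (235..270, 196..208). I measure the slot line against the rod.

Run:
```python
from h import *
W=dict(np.load("pics/wrist8.npz"));k=.83333
f=lambda x,y:(140+x*k,y*k)
g=W["color"].mean(2)
for c in (330,338,346,352,358,362): print(c,g[156:182,c].astype(int))
for p in [(162,219),(203,219)]: print("toe",plane(W,f(*p),.2009).round(4))
for r in (196,208): print([plane(W,f(x,r),.14).round(4).tolist() for x in(232,268)])
print("shelf edges",[plane(W,f(*p),.14).round(4) for p in [(230,100),(225,250),(292,250)]])
print("rod/handle foot",plane(W,f(163,258),.316))
```

```text
330 [113 112 114 114 115 117 118 117 116 115 113 117 117 118 117 115  91  56
  47  62  98 116 115 114 116 117]
338 [118 121 121 120 120 121 121 119 122 116 117 119 119 121 117 121  91  51
  49  69 106 123 122 125 122 119]
346 [117 115 117 114 117 118 119 124 127 125 127 127 123 127 129 128  93  48
  51  67  95 113 110 114 111 115]
352 [120 121 119 122 120 120 116 100  93  90  92  91  91  89  82  85  69  49
  50  65 100 118 117 119 119 119]
358 [118 113 117 117 117 114 118 119 119 121 116 120 117 114 116 120 117  90
  51  75 108 130 125 122 125 124]
362 [116 111 112 114 114 117 109 101  92  90  86  84  86  81  79  77  76  63
  55  76 113 123 127 124 124 122]
toe [ 0.4045 -0.3796  0.2009]
toe [ 0.4352 -0.3791  0.2009]
[[0.4653, -0.3724, 0.14], [0.4969, -0.3718, 0.14]]
[[0.466, -0.3832, 0.14], [0.4978, -0.3826, 0.14]]
shelf edges [array([ 0.4586, -0.2926,  0.14  ]), array([ 0.462 , -0.4223,  0.14  ]), array([ 0.5232, -0.4211,  0.14  ])]
rod/handle foot [ 0.40592463 -0.37156432  0.316     ]
```

Request:
{"fn": "move_arm", "kwargs": {"steps": [{"x": 0, "y": 0, "z": -0.05, "rx": 0, "ry": 0, "rz": 0, "claw": 255}, {"x": 0, "y": 0, "z": -0.1, "rx": 0, "ry": 0, "rz": 0, "claw": 255}, {"x": 0, "y": 0, "z": -0.14, "rx": 0, "ry": 0, "rz": 0, "claw": 255}, {"x": 0, "y": 0, "z": -0.16, "rx": 0, "ry": 0, "rz": 0, "claw": 255}, {"x": 0, "y": 0, "z": -0.166, "rx": 0, "ry": 0, "rz": 0, "claw": 255}, {"x": 0.01, "y": 0.0002, "z": -0.166, "rx": 0, "ry": 0, "rz": 0, "claw": 255}, {"x": 0.025, "y": 0.0005, "z": -0.166, "rx": 0, "ry": 0, "rz": 0, "claw": 255}, {"x": 0.04, "y": 0.0008, "z": -0.166, "rx": 0, "ry": 0, "rz": 0, "claw": 255}, {"x": 0.05, "y": 0.001, "z": -0.166, "rx": 0, "ry": 0, "rz": 0, "claw": 255}, {"x": 0.06, "y": 0.0012, "z": -0.166, "rx": 0, "ry": 0, "rz": 0, "claw": 255}, {"x": 0.07, "y": 0.0015, "z": -0.166, "rx": 0, "ry": 0, "rz": 0, "claw": 255}, {"x": 0.08, "y": 0.0018, "z": -0.166, "rx": 0, "ry": 0, "rz": 0, "claw": 255}, {"x": 0.084, "y": 0.002, "z": -0.166, "rx": 0, "ry": 0, "rz": 0, "claw": 255}, {"x": 0.084, "y": 0.002, "z": -0.166, "rx": 0, "ry": 0, "rz": 0, "claw": 255}]}}

```text
time_s: 19.52
tcp_pos: [0.4916, -0.3756, 0.1755]
orientation: [-0.0, 0.7, 0.714, -0.0]
force: [-0.6, -0.5, -0.8]
gripper_width: 0.254
grip_force: 69.6
```

Request:
{"fn": "move_arm", "kwargs": {"steps": [{"x": 0, "y": 0, "z": -0.004, "rx": 0, "ry": 0, "rz": 0, "claw": 255}, {"x": 0, "y": 0, "z": -0.008, "rx": 0, "ry": 0, "rz": 0, "claw": 255}, {"x": 0, "y": 0, "z": -0.01, "rx": 0, "ry": 0, "rz": 0, "claw": 255}, {"x": 0, "y": 0, "z": -0.011, "rx": 0, "ry": 0, "rz": 0, "claw": 255}, {"x": 0, "y": 0, "z": -0.011, "rx": 0, "ry": 0, "rz": 0, "claw": 255}]}}

```text
time_s: 20.15
tcp_pos: [0.4914, -0.3757, 0.1648]
orientation: [0.0, 0.701, 0.714, -0.0]
force: [-1.2, 0.2, 1.2]
gripper_width: 0.258
grip_force: 69.7
```

The handle is seated, with the shelf taking its weight. I release gently and rise.

Request:
{"fn": "move_arm", "kwargs": {"steps": [{"x": 0, "y": 0, "z": 0, "rx": 0, "ry": 0, "rz": 0, "claw": 170}, {"x": 0, "y": 0, "z": 0, "rx": 0, "ry": 0, "rz": 0, "claw": 150}, {"x": 0, "y": 0, "z": 0, "rx": 0, "ry": 0, "rz": 0, "claw": 110}, {"x": 0, "y": 0, "z": 0, "rx": 0, "ry": 0, "rz": 0, "claw": 60}, {"x": 0, "y": 0, "z": 0, "rx": 0, "ry": 0, "rz": 0, "claw": 0}, {"x": 0, "y": 0, "z": 0, "rx": 0, "ry": 0, "rz": 0, "claw": 0}, {"x": 0, "y": 0, "z": 0, "rx": 0, "ry": 0, "rz": 0, "claw": 0}, {"x": 0, "y": 0, "z": 0.02, "rx": 0, "ry": 0, "rz": 0, "claw": 0}, {"x": 0, "y": 0, "z": 0.05, "rx": 0, "ry": 0, "rz": 0, "claw": 0}, {"x": 0, "y": 0, "z": 0.09, "rx": 0, "ry": 0, "rz": 0, "claw": 0}, {"x": 0, "y": 0, "z": 0.14, "rx": 0, "ry": 0, "rz": 0, "claw": 0}, {"x": -0.04, "y": 0, "z": 0.17, "rx": 0, "ry": 0, "rz": 0, "claw": 0}, {"x": -0.09, "y": 0, "z": 0.18, "rx": 0, "ry": 0, "rz": 0, "claw": 0}, {"x": -0.14, "y": 0, "z": 0.18, "rx": 0, "ry": 0, "rz": 0, "claw": 0}, {"x": -0.14, "y": 0, "z": 0.18, "rx": 0, "ry": 0, "rz": 0, "claw": 0}]}}

```text
time_s: 22.02
tcp_pos: [0.3489, -0.3755, 0.3456]
orientation: [0.0, 0.702, 0.712, -0.0]
force: [0.9, 0.3, -0.2]
gripper_width: 1.002
grip_force: 0.0
```

Run:
```python
from plant import sensors, vision
from h import *
o=sensors.observe();print(o["time_s"],o["tcp_pos"],o["force"],o["gripper_width"])
S=vision.snapshot("scene");print(liprow(S));S0=np.load("pics/scene0.npz")["color"]
W=vision.snapshot("wrist");cv2.imwrite("pics/w9.png",W["color"])
# compare rack region, bystanders with the first picture
d=np.abs(S["color"].astype(int)-S0).max(2)
for n,(x,y,w,h) in dict(rack=(100,200,140,95),gouges=(155,205,60,80),hook=(112,212,35,75),tin=(120,290,45,45),oil=(170,290,40,50),mallet=(390,115,45,75),stone=(250,180,70,45),offcut=(338,160,35,32),pink=(60,215,55,60),purple=(160,172,60,40),panel=(300,180,110,60)).items():
    r=d[y:y+h,x:x+w]; print(n,(r>40).sum(),r.mean().round(1))
def topc(i,x,y,w,h):
    hs=i[y:y+h,x:x+w].astype(int); m=hs.min(2)>95; ys,xs=np.nonzero(m); return xs.mean()+x if len(xs) else None, ys.mean()+y if len(xs) else None, len(xs)
for i in(S0,S["color"]): print(topc(i,112,214,30,20))
```

```text
22.025 [ 0.34889748 -0.37547671  0.34564123] [ 0.85533534  0.28060341 -0.17232734] 1.0018962806592113
(587, np.int64(208), np.float64(228.8756388415673))
rack 0 4.0
gouges 0 4.0
hook 0 4.8
tin 0 3.2
oil 0 4.1
mallet 0 3.8
stone 0 3.8
offcut 0 3.3
pink 0 3.5
purple 0 3.7
panel 560 12.6
(np.float64(125.91150442477876), np.float64(222.12389380530973), 339)
(np.float64(125.875), np.float64(222.32440476190476), 336)
```

The hook hangs as it did at the start, nothing else has changed, and the gate is still held open. Handing in.

```bash
python3 -c "
from plant import job
print(job.sign_off())"
```

```text
the job is handed in; nothing more can be done
None
```

The gate is open and staying up on its catch, the hook hangs upright and released in its slot, the other bench items match the first picture, and the job was handed in at about 22 s.

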